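# Put the joiner's tools back into the inlaid tool tray

## Task

Tidy the bench: put the small tape measure, the palm plane, the clamping square and the small hole saw back into the tool tray, each set down flat on the floor of the cut-out made for its shape (the hole saw standing mouth up as it is now), and do not drop them. The large tape measure and the large hole saw belong to another kit and have no place in this tray: leave them where they are.

Things in the scene. Friction and masses are not known exactly. Their poses are not given: they have to be found in the camera images.
- tape: the small pocket tape measure lying on its side: a rounded block 68 mm (x) by 62 mm (y), 38 mm high, black with a round yellow disc on top. Origin: centre of its underside, z up. Loose, about 0.3 kg; grip it across its 62 mm.
- plane: palm block plane, sole down: steel, 90 mm long (x) by 42 mm wide (y); side walls 28 mm high from x = -40 to +32 mm; a sloping brass cap and, at +x, a wooden knob rise to about 40 mm along the middle. Origin: centre of its sole, z up. Loose, about 0.4 kg; grip it across the 42 mm side walls.
- square: L-shaped aluminium clamping square lying flat, 28 mm thick, legs 90 mm long outside and 28 mm wide. Origin: underside, middle of the 90 x 90 mm outer square; z up. Corner at (-45,-45) mm; one leg spans x -45..45, y -45..-17, the other x -45..-17, y -45..45. Loose, 0.2 kg; grip a leg across its 28 mm, e.g. at (10,-31), clear of the inner corner.
- saw: the small hole saw, a thin-walled steel cup 51 mm in diameter and 42 mm high (teeth to 44.5 mm) standing with its open, toothed mouth up. Origin: centre of its underside, z up. Loose, about 0.12 kg; grip it across the outside.
- big_tape: the large tape measure, same make but 92 x 86 mm and 46 mm high; no cut-out fits it and it stays where it lies. Origin: centre of its underside, z up. Loose, 0.55 kg.
- big_saw: the large hole saw, same make but 80 mm in diameter, 42 mm high (teeth to 44.5 mm); no cut-out fits it and it stays where it stands. Origin: centre of its underside, z up. Loose, 0.25 kg.
- inlay_tape: Inlay for the small tape measure, 126 mm square, 24 mm thick, fixed flush with the rim of the tool tray (four, two by two, order changes). Origin: centre of underside, 3 mm above the bench; z up. Dark top; light floor of the 12 mm deep cut-out at z = +12 mm. Cut-out: a nearly square rectangle, 84 mm (x) by 78 mm (y), centred.
- inlay_plane: Inlay for the plane, 126 mm square, 24 mm thick, fixed flush with the rim of the tool tray (four, two by two, order changes). Origin: centre of underside, 3 mm above the bench; z up. Dark top; light floor of the 12 mm deep cut-out at z = +12 mm. Cut-out: a long rectangle, 106 mm (x) by 58 mm (y), centred; the plane may point either way along it.
- inlay_square: Inlay for the square, 126 mm square, 24 mm thick, fixed flush with the rim of the tool tray (four, two by two, order changes). Origin: centre of underside, 3 mm above the bench; z up. Dark top; light floor of the 12 mm deep cut-out at z = +12 mm. Cut-out: an L, 106 x 106 mm outside, centred, arms 44 mm wide, corner at (-53,-53) mm; the square lies with its x, y along the inlay's.
- inlay_saw: Inlay for the small hole saw, 126 mm square, 24 mm thick, fixed flush with the rim of the tool tray (four, two by two, order changes). Origin: centre of underside, 3 mm above the bench; z up. Dark top; light floor of the 12 mm deep cut-out at z = +12 mm. Cut-out: a circle 67 mm in diameter, centred.
Not all that is in view belongs to the job. Leave any blue or brown look-alike of the inlay_tape alone. Leave any blue or green look-alike of the saw alone.

How it is judged (in metres and radians):
At the end, for the whole second after the job is handed in: Each of the four tools rests, released and still, in its own cut-out: within 13 mm of the inlay's centre seen from above, at most 4 mm off the cut-out's floor, tilted under 0.1 rad; the large tape measure and large hole saw are within 20 mm of where they started (horizontal distance between tape and inlay_tape below 0.013 m and z of tape in the frame of inlay_tape below 0.016 m and angle between each of tape, plane, square, saw's own z axis and vertical below 0.1 rad and linear speed of each of tape, plane, square, saw below 0.02 m/s and horizontal distance between plane and inlay_plane below 0.013 m and z of plane in the frame of inlay_plane below 0.016 m and horizontal distance between square and inlay_square below 0.013 m and z of square in the frame of inlay_square below 0.016 m and horizontal distance between saw and inlay_saw below 0.013 m and z of saw in the frame of inlay_saw below 0.016 m and distance of each of big_tape, big_saw from where it was at the start of the episode below 0.02 m); the robot touches nothing.
It fails at once if the large tape measure or the large hole saw was moved more than 20 mm (distance of any of big_tape, big_saw from where it was at the start of the episode above 0.02 m).
It fails at once if a tool was dropped (falling free of the fingers faster than 0.75 m/s, as from about 3 cm) ((linear speed of tape above 0.75 m/s and contact force between the fingers and tape below 0.1 N) or (linear speed of plane above 0.75 m/s and contact force between the fingers and plane below 0.1 N) or (linear speed of square above 0.75 m/s and contact force between the fingers and square below 0.1 N) or (linear speed of saw above 0.75 m/s and contact force between the fingers and saw below 0.1 N)).
It also fails if it takes over 109 s, if anything falls off the work surface, if the arm or the gripper's body presses on something with over 40 N, if the wrist force passes 120 N, or if a joint passes its speed limit or range.

## Robot

A 7-joint arm with a two-finger parallel gripper is mounted at the origin on the work surface. World frame = base frame: x ahead of the robot, y to its left, z up, the work surface at z = 0. Lengths are in m, angles in degrees, forces in N, time in s.
With the tool pointing down it reaches from about 0.425 to 0.875 m from the base axis. Payload 4.7 kg.
Tool frame: the origin (TCP) lies midway between the tips of the shut fingers; the grasp point (between the pads) lies 19 mm behind it; z points along the fingers, y is the line along which they close (so a half turn about z gives the same grasp; the last joint's range is limited). The gripper opens to 87 mm and grips with 3 to 60 N. Pads are 19 mm wide; open, the fingers measure 117 mm over their backs; the gripper's body (75 mm by 190 mm) begins 51 mm behind the grasp point.
Start: joints at [74.834, 18.392, -4.016, 83.108, 1.295, 78.541, -3.26], TCP at [0.179, -0.625, 0.223] pointing down, gripper open.
Joint ranges: [-163.93, 163.93], [-17.29, 119.83], [-79.2, 71.16], [3.27, 140.29], [-89.18, 269.18], [5.43, 117.66], [-154.24, 154.24]. Speed limits (degrees/s): [147.25, 147.25, 180, 180, 180, 180, 180].

## Interface

Orientations are given as [roll, pitch, yaw] about the fixed x, y, z axes, in that order (R = Rz(yaw) Ry(pitch) Rx(roll)).
In Python, from cell import env gives the robot as it stands.
- The arm moves only by the tool step_arm, never from a script. Its argument "moves" is a list of rows, each an object with "dp": the shift along the tool's x, y, z in mm, a list of three; "dr": the turn, a rotation vector about the tool's x, y, z in rad, a list of three; "fingers": the closure, from 0 (fully open) to 1 (shut). In form: [{"dp": [dx, dy, dz], "dr": [ax, ay, az], "fingers": fingers}, ...]. A call has exactly 5 rows; each row shifts and turns the commanded pose from where the row before left it, along the tool's axes as they then stand; what a row does not reach is not made up. A row lasts 1/8 s, in which the tool goes at most 62.5 mm and 10.7 degrees, less where a joint would pass 70% of its speed; a pose out of reach is approached as far as the arm can. A call with a gripper value outside its range is refused whole. The fingers move at their own pace and stop on an object; "squeeze" is the grip in N (left out, the last holds). Time passes only in rows, so rows that do not move let the fingers close, or fill a call up. It gives the time, the measured TCP pose, the force, the opening and the grip force at its end, in the units of the state.
- env.get_obs(): the state, without advancing time (a new reading comes with each control period).
- env.read_camera(name): name is "side" or "top" or "wrist"; returns the picture (400x640x3 uint8, red, green, blue); there is no depth.
- env.camera_model(name): a dict with "fx", "fy", "cx", "cy" (pixels), "R" (3x3) and "t" (3): a world point X has camera coordinates R X + t. Camera axes: x right, y down, z forward; pixel columns grow to the right and rows downward; lengths in m; the calibration is good to about 2 mm. A picture is of the moment at which its call begins: read the wrist's pose just before it. camera_model takes no time and is no camera call; for the wrist camera it gives the pose at the moment of the call.
- env.sign_off(): hands the job in; it is judged then, once.
The state is a dict: "time_s": time; "qpos": joint angles; "joint_velocities": joint speeds; "effort": joint torques, N m; "tool_pos": TCP position; "tool_rot": TCP orientation; "force": force on the tool from outside, world axes, zero at the start; "wrist_torque": the same for the moment, N m; "grip_width": finger opening in m; "grasp_force": force on a finger pad.
Only numpy, scipy, OpenCV 4.12 (cv2) and the standard library are available. Lean on these libraries where they do the work, as an engineer would, in place of code of your own. Each camera call takes 0.05 s, during which the arm holds its last target. There are 200 camera calls.

## Working session

There is one attempt and no reset: what is moved stays moved. The work goes in short steps, Python scripts to look and compute and a tool call to move; the robot and the scene stay as the last step left them, time stands still between calls to the robot, and variables do not carry over. Pictures are saved under pics/ and viewed, at most 14 in all, crops included, and the job is handed in when it is done.

Besides the shell and the picture viewer there is one more tool, called after ">>>" as name(argument=value, ...) on one line, values as JSON. step_arm: Moves the arm, as the interface text tells. Its arguments: {"type":"object","properties":{"moves":{"type":"array","items":{"type":"object","properties":{"dp":{"type":"array","items":{"type":"number"}},"dr":{"type":"array","items":{"type":"number"}},"fingers":{"type":"number"}}}},"squeeze":{"type":"number"}},"required":["moves"]}

```bash
mkdir -p pics
cat > h.py <<'E'
import numpy as np, cv2
from cell import env
def snap(n,f):
    m=env.camera_model(n); im=env.read_camera(n); cv2.imwrite(f'pics/{f}.png',im[:,:,::-1])
    np.savez(f'pics/{f}.npz',**{k:np.array(v) for k,v in m.items()}); return im
def mod(f): return np.load(f'pics/{f}.npz')
def ray(f,u,v):
    m=mod(f); d=m['R'].T@np.array([(u-m['cx'])/m['fx'],(v-m['cy'])/m['fy'],1]); return -m['R'].T@m['t'],d
def at(f,u,v,z):
    c,d=ray(f,u,v); return c+d*(z-c[2])/d[2]
def tri(*obs):
    A=np.zeros((3,3));b=np.zeros(3)
    for o in obs:
        c,d=ray(*o); d=d/np.linalg.norm(d); P=np.eye(3)-np.outer(d,d); A+=P;b+=P@c
    return np.linalg.solve(A,b)
def proj(f,X):
    m=mod(f); p=m['R']@np.array(X)+m['t']; return [float(m['fx']*p[0]/p[2]+m['cx']),float(m['fy']*p[1]/p[2]+m['cy'])]
E
python3 - <<'E'
from h import *
for n in ['top','side','wrist']:
    snap(n,n+'0'); m=mod(n+'0'); print(n,-m['R'].T@m['t'],m['fx'],m['R'].round(2).tolist())
o=env.get_obs(); print(o)
E
```

```text
top [ 0.27836114 -0.01861883  1.16733713] 399.58378287664317 [[0.01, -1.0, -0.02], [-0.98, -0.01, -0.18], [0.18, 0.02, -0.98]]
side [0.19986523 0.62253883 0.66453167] 367.42805916335095 [[-0.9, -0.43, 0.02], [-0.31, 0.6, -0.74], [0.31, -0.67, -0.67]]
wrist [ 0.25359005 -0.60346496  0.38375234] 313.94527067993494 [[0.28, -0.96, 0.0], [-0.92, -0.26, 0.28], [-0.27, -0.08, -0.96]]
{'time_s': 0.15, 'qpos': array([74.83354277, 18.43101574, -4.01570004, 83.15704235,  1.29653015,
       78.54119804, -3.26019073]), 'joint_velocities': array([ 0.06813984, -0.15373445,  0.01580947, -0.28889602,  0.06738697,
       -0.0312541 ,  0.0297321 ]), 'effort': array([-3.11528411e-04, -4.91796327e+01, -4.04701531e-01, -3.12877786e+01,
       -6.38919091e-02,  4.03555250e-02,  6.57377291e-05]), 'tool_pos': array([ 0.17871979, -0.6245252 ,  0.22170919]), 'tool_rot': array([-1.79916044e+02,  6.40944089e-03,  1.59760899e+01]), 'force': array([ 0.50798864, -0.13129874,  0.13685256]), 'wrist_torque': array([ 0.01013539,  0.02491465, -0.07098878]), 'grasp_force': 0.0, 'grip_width': 0.08708330436134717}
```

View pics/top0.png

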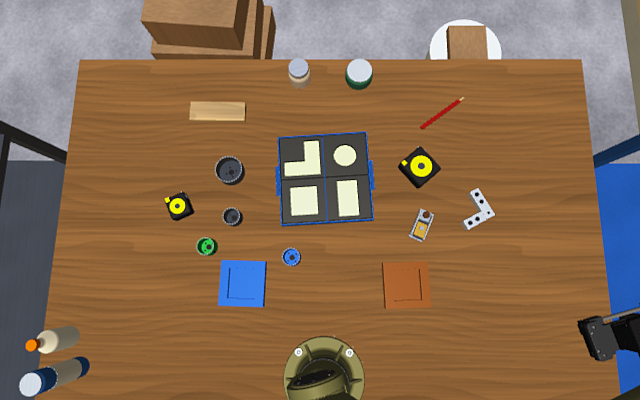

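View pics/side0.png

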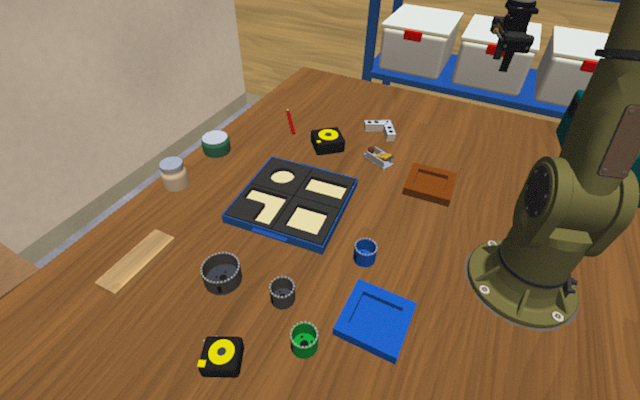

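Top view: small tape (178,206) vs large tape (420,167); small saw (232,216, dark) vs large saw (229,170), and green (207,246) / blue (291,257) look-alike cups; plane (422,224), square (479,209); tray inlays: L (301,158), circle (344,155), near-square (303,201), long (347,198). Blue and brown trays are the look-alikes. I'll enlarge the candidates.

Run:
```python
from h import *
im=cv2.imread('pics/top0.png')
a=im[140:240,155:255]; b=im[140:240,270:380][:, :100]; c=im[140:240,400:500]
r=lambda x:cv2.resize(x,None,fx=4,fy=4,interpolation=cv2.INTER_CUBIC)
s=cv2.imread('pics/side0.png')[230:380,190:390]
d=cv2.resize(s,(400,300),interpolation=cv2.INTER_CUBIC)
w=np.zeros((600,800,3),np.uint8)
f=lambda x,k:cv2.resize(x,None,fx=k,fy=k,interpolation=cv2.INTER_CUBIC)
w[:300,:300]=f(a,3); w[:300,300:600]=f(b,3); w[300:600,:300]=f(c,3); w[300:,300:700]=d
cv2.imwrite('pics/c1.png',w)
for n,u,v,z in [('tape',178,206,.038),('bigtape',420,167,.046),('saw',232,214,.042),('bigsaw',229,168,.042),('plane',422,224,.03),('sq',479,209,.028),('L',301,158,.027),('circ',344,155,.027),('sqi',303,201,.027),('long',347,198,.027)]:
    print(n,at('top0',u,v,z).round(3))
```

```text
tape [0.47  0.425 0.038]
bigtape [ 0.588 -0.273  0.046]
saw [0.447 0.266 0.042]
bigsaw [0.583 0.282 0.042]
plane [ 0.425 -0.277  0.03 ]
sq [ 0.47  -0.441  0.028]
L [0.619 0.073 0.027]
circ [ 0.629 -0.054  0.027]
sqi [0.489 0.064 0.027]
long [ 0.499 -0.063  0.027]
```

View pics/c1.png

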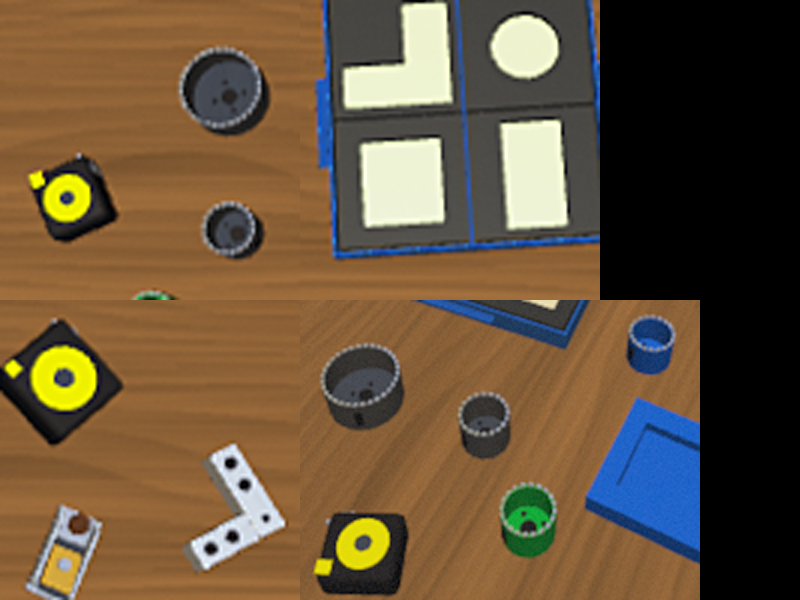

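Crop confirms: black pocket tape with yellow disc at (178,206) is the small one (clearly smaller than the one at (420,167)). The dark cup at (232,216) is the small saw; it is smaller than the dark cup at (229,170), and the green and blue cups are decoys. Cream-floored cut-outs sit in the blue-rimmed tray. Next, a wrist look at the right side.

>>> step_arm(moves=[{"dp": [0, 0, -40], "dr": [0, 0, 0.14]}, {"dp": [0, 0, -40], "dr": [0, 0, 0.14]}, {"dp": [34, -42, 0]}, {"dp": [34, -42, 0]}, {"dp": [34, -42, 0]}])

```text
validation failed for argument at $.mo...
```

>>> step_arm(moves=[{"dp": [34, -42, 0]}, {"dp": [34, -42, 0]}, {"dp": [34, -42, 0]}, {"dp": [34, -42, 0]}, {"dp": [0, 0, 0]}])

```text
validation failed for argument at $.mo...
```

Run:
```python
from h import *
o=env.get_obs(); print(o['tool_pos'],o['tool_rot'],o['qpos'],o['time_s'])
snap('wrist','w1')
im=cv2.imread('pics/w1.png'); cv2.imwrite('pics/w1v.png',cv2.resize(im,(800,500),interpolation=cv2.INTER_CUBIC))
print(-mod('w1')['R'].T@mod('w1')['t'])
```

```text
[ 0.17871979 -0.6245252   0.22170919] [-1.79916044e+02  6.40944089e-03  1.59760899e+01] [74.83354277 18.43101574 -4.01570004 83.15704235  1.29653015 78.54119804
 -3.26019073] 0.15
[ 0.2536024  -0.60349965  0.38389705]
```

View pics/w1v.png

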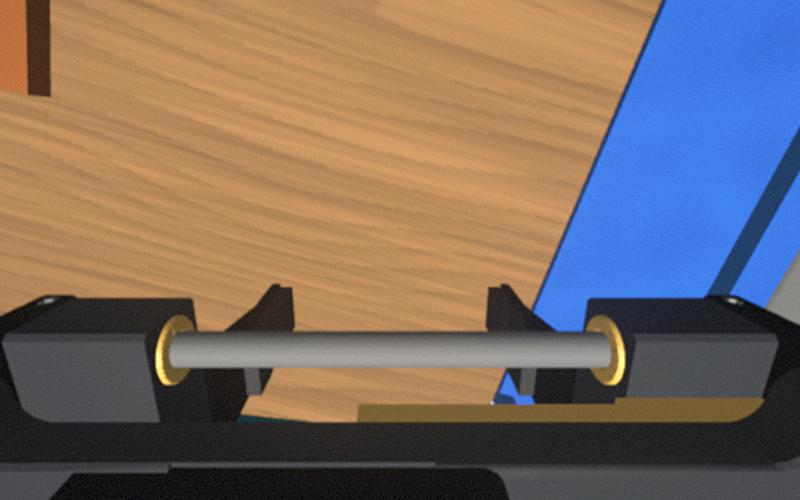

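The wrist view shows only the bench and the fingers, because the moves were refused (they need all fields). Resending in full.

>>> step_arm(moves=[{"dp": [0, 0, -40], "dr": [0, 0, 0.14], "fingers": 0}, {"dp": [0, 0, -40], "dr": [0, 0, 0.14], "fingers": 0}, {"dp": [26, -39, 0], "dr": [0, 0, 0], "fingers": 0}, {"dp": [26, -39, 0], "dr": [0, 0, 0], "fingers": 0}, {"dp": [26, -39, 0], "dr": [0, 0, 0], "fingers": 0}], squeeze=15)

```text
time_s: 0.82
tool_pos: [0.2578, -0.5067, 0.3024]
tool_rot: [-180.0, -0.0, -0.1]
force: [0.6, -0.6, 0.1]
grip_width: 0.0872
grasp_force: 0.0
```

>>> step_arm(moves=[{"dp": [26, -39, 0], "dr": [0, 0, 0], "fingers": 0}, {"dp": [26, -39, 0], "dr": [0, 0, 0], "fingers": 0}, {"dp": [26, -39, 0], "dr": [0, 0, 0], "fingers": 0}, {"dp": [26, -39, 0], "dr": [0, 0, 0], "fingers": 0}, {"dp": [0, 0, 0], "dr": [0, 0, 0], "fingers": 0}])

```text
time_s: 1.45
tool_pos: [0.364, -0.3482, 0.3029]
tool_rot: [-180.0, -0.1, 0.4]
force: [-0.2, -1.4, 0.1]
grip_width: 0.087
grasp_force: 0.0
```

Run:
```python
from h import *
o=env.get_obs(); print(o['tool_pos'],o['tool_rot'],o['qpos'],o['time_s'])
snap('wrist','w1')
im=cv2.imread('pics/w1.png'); cv2.imwrite('pics/w1v.png',cv2.resize(im[:260],None,fx=1.25,fy=1.25,interpolation=cv2.INTER_CUBIC))
print(-mod('w1')['R'].T@mod('w1')['t'])
```

```text
[ 0.36404804 -0.34823766  0.3029092 ] [-1.79980231e+02 -6.29551138e-02  3.85668461e-01] [ 56.23319206  -0.50490051 -15.31007699  95.59769159  -0.19048911
  84.85508049 -48.67365338] 1.45
[ 0.44161559 -0.34759411  0.46517371]
```

View pics/w1v.png

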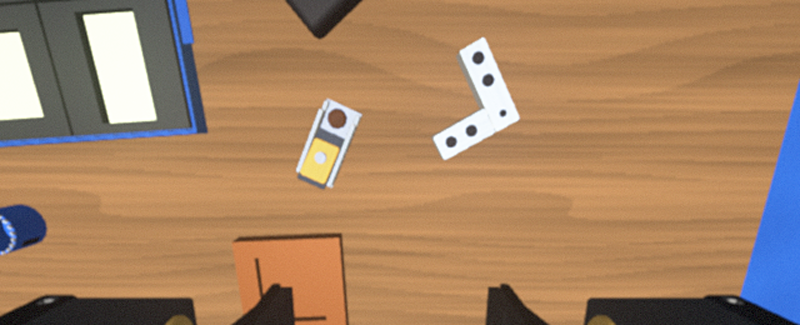

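Wrist view (1.25x): the plane lies at (329,142), knob end (337,118) up; the square has its corner at (512,118) with legs to (480,42) and (443,150). Now a zoomed crop with corner readings.

Run:
```python
from h import *
im=cv2.imread('pics/w1.png')
a=cv2.resize(im[72:157,230:300],(490,595),interpolation=cv2.INTER_CUBIC)[:, :300+100]
b=cv2.resize(im[20:140,340:420],(400,600),interpolation=cv2.INTER_CUBIC)
w=np.zeros((600,800,3),np.uint8); w[:595,:400]=a; w[:,400:]=b
cv2.imwrite('pics/c2.png',w)
```

```text
(no output)
```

View pics/c2.png

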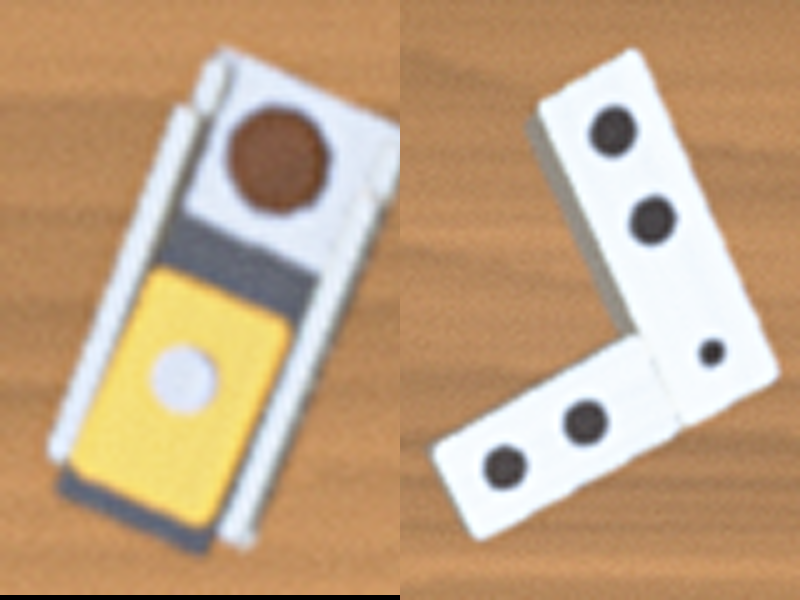

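Run:
```python
from h import *
P=lambda u,v:('w1',230+u/7-.43,72+v/7-.43); S=lambda u,v:('w1',340+(u-400)/5-.4,20+v/5-.4)
z=.028
b=at(*P(151.5,497.5),z); f=at(*P(278,148),z); lb=at(*P(48,455),z); rb=at(*P(255,540),z)
print('plane back,front',b,f,'len',np.linalg.norm(f-b),'w',np.linalg.norm(lb-rb))
d=(f-b)/np.linalg.norm(f-b); print('yaw',np.degrees(np.arctan2(d[1],d[0])),'origin',(b+f)/2+d*0.004)
c,a,ai,y,yi=[at(*S(*q),z) for q in [(780,375),(638,47),(538,105),(482,542),(430,447)]]
X=(a-c);Y=(y-c); print('len',np.linalg.norm(X),np.linalg.norm(Y),np.linalg.norm(a-ai),np.linalg.norm(y-yi))
yx=np.degrees(np.arctan2(X[1],X[0]));yy=np.degrees(np.arctan2(Y[1],Y[0]))-90
print('yaws',yx,yy,'origin',(a+y)/2)
t=np.radians((yx+yy)/2);R=np.array([[np.cos(t),-np.sin(t)],[np.sin(t),np.cos(t)]])
print('grip',((a+y)/2)[:2]+R@[.010,-.031])
print('heights', tri(S(780,375),('top0',494.5,213.7)),tri(S(638,47),('top0',478.2,188.2)), tri(P(185,380),('top0',400+65/3,140+265/3)))
```

```text
plane back,front [ 0.38976556 -0.26498261  0.028     ] [ 0.45562084 -0.29200541  0.028     ] len 0.0711839126542608 w 0.04331983661681946
yaw -22.310108825048324 origin [ 0.42639377 -0.28001249  0.028     ]
len 0.08960672370505367 0.08881399310814152 0.02788902917780186 0.029161416491511483
yaws 29.034148545347794 29.680058696595992 origin [ 0.47169541 -0.42582206  0.028     ]
grip [ 0.49560901 -0.44793856]
heights [ 0.45515469 -0.48363689  0.03220835] [ 0.53228994 -0.4431694   0.02583879] [ 0.41241807 -0.27397833  0.03468796]
```

>>> step_arm(moves=[{"dp": [31, -34, 20], "dr": [0, 0, 0], "fingers": 0}, {"dp": [31, -34, 20], "dr": [0, 0, 0], "fingers": 0}, {"dp": [0, 0, 50], "dr": [0, 0, 0.132], "fingers": 0}, {"dp": [0, 0, 50], "dr": [0, 0, 0.132], "fingers": 0}, {"dp": [0, 0, 50], "dr": [0, 0, 0.132], "fingers": 0}])

```text
time_s: 2.12
tool_pos: [0.4223, -0.2859, 0.1109]
tool_rot: [179.9, -0.0, -23.1]
force: [0.9, -0.4, 0.4]
grip_width: 0.0873
grasp_force: 0.0
```

>>> step_arm(moves=[{"dp": [0, 0, 30], "dr": [0, 0, 0], "fingers": 0}, {"dp": [0, 0, 15], "dr": [0, 0, 0], "fingers": 0}, {"dp": [0, 0, 0], "dr": [0, 0, 0], "fingers": 0}, {"dp": [0, 0, 0], "dr": [0, 0, 0], "fingers": 0}, {"dp": [0, 0, 0], "dr": [0, 0, 0], "fingers": 0}])

```text
time_s: 2.75
tool_pos: [0.4242, -0.285, 0.069]
tool_rot: [180.0, -0.1, -22.8]
force: [-0.0, -0.7, 0.5]
grip_width: 0.0871
grasp_force: 0.0
```

>>> step_arm(moves=[{"dp": [0, -5, 25], "dr": [0, 0, 0], "fingers": 0}, {"dp": [0, 0, 20], "dr": [0, 0, 0], "fingers": 0}, {"dp": [0, 0, 10], "dr": [0, 0, 0], "fingers": 0}, {"dp": [0, 0, 0], "dr": [0, 0, 0], "fingers": 0}, {"dp": [0, 0, 0], "dr": [0, 0, 0], "fingers": 0}])

```text
time_s: 3.38
tool_pos: [0.4259, -0.2801, 0.0135]
tool_rot: [180.0, -0.1, -22.8]
force: [-0.0, -0.4, -0.7]
grip_width: 0.0872
grasp_force: 0.0
```

>>> step_arm(moves=[{"dp": [0, 0, 0], "dr": [0, 0, 0], "fingers": 1}, {"dp": [0, 0, 0], "dr": [0, 0, 0], "fingers": 1}, {"dp": [0, 0, 0], "dr": [0, 0, 0], "fingers": 1}, {"dp": [0, 0, 0], "dr": [0, 0, 0], "fingers": 1}, {"dp": [0, 0, 0], "dr": [0, 0, 0], "fingers": 1}], squeeze=25)

```text
time_s: 4.0
tool_pos: [0.4252, -0.2796, 0.0125]
tool_rot: [180.0, 0.0, -22.8]
force: [-0.7, -0.6, 0.6]
grip_width: 0.045
grasp_force: 0.0
```

>>> step_arm(moves=[{"dp": [0, 0, 0], "dr": [0, 0, 0], "fingers": 1}, {"dp": [0, 0, -10], "dr": [0, 0, 0], "fingers": 1}, {"dp": [0, 0, -20], "dr": [0, 0, 0], "fingers": 1}, {"dp": [0, 0, -30], "dr": [0, 0, 0], "fingers": 1}, {"dp": [0, 0, -40], "dr": [0, 0, -0.1], "fingers": 1}])

```text
time_s: 4.62
tool_pos: [0.4241, -0.2789, 0.1127]
tool_rot: [-180.0, 0.2, -16.9]
force: [1.1, -0.3, -3.7]
grip_width: 0.0418
grasp_force: 24.9
```

>>> step_arm(moves=[{"dp": [0, 0, -50], "dr": [0, 0, -0.1], "fingers": 1}, {"dp": [0, 0, -50], "dr": [0, 0, -0.1], "fingers": 1}, {"dp": [0, 0, -50], "dr": [0, 0, -0.1], "fingers": 1}, {"dp": [10, -40, -20], "dr": [0, 0, 0], "fingers": 1}, {"dp": [10, -40, 0], "dr": [0, 0, 0], "fingers": 1}])

```text
time_s: 5.25
tool_pos: [0.4458, -0.199, 0.2849]
tool_rot: [179.9, -0.2, 0.1]
force: [-0.3, 0.4, -3.6]
grip_width: 0.0419
grasp_force: 24.9
```

>>> step_arm(moves=[{"dp": [10, -40, 0], "dr": [0, 0, 0], "fingers": 1}, {"dp": [10, -40, 0], "dr": [0, 0, 0], "fingers": 1}, {"dp": [15, -40, 0], "dr": [0, 0, 0], "fingers": 1}, {"dp": [0, 0, 0], "dr": [0, 0, 0], "fingers": 1}, {"dp": [0, 0, 0], "dr": [0, 0, 0], "fingers": 1}])

```text
time_s: 5.88
tool_pos: [0.4791, -0.0799, 0.2824]
tool_rot: [179.9, 0.0, 0.2]
force: [-0.3, -1.2, -2.9]
grip_width: 0.0421
grasp_force: 24.9
```

Run:
```python
from h import *
o=env.get_obs(); print(o['tool_pos'],o['tool_rot'],o['grasp_force'],o['time_s'])
snap('wrist','w2')
im=cv2.imread('pics/w2.png'); cv2.imwrite('pics/w2v.png',cv2.resize(im[:350],None,fx=1.25,fy=1.25,interpolation=cv2.INTER_CUBIC))
print(-mod('w2')['R'].T@mod('w2')['t'])
# bright cream components
hsv=cv2.cvtColor(im,cv2.COLOR_BGR2HSV); m=((hsv[:,:,2]>200)&(hsv[:,:,1]<70)).astype(np.uint8)
n,l,s,c=cv2.connectedComponentsWithStats(m)
for i in range(1,n):
    if s[i,4]>800: print(s[i],c[i])
```

```text
[ 0.47912121 -0.07990509  0.28244049] [1.79947127e+02 4.89964535e-02 1.66679840e-01] 24.92314875125885 5.875
[ 0.55701494 -0.07934029  0.44455572]
[ 152    0   85   97 4721] [200.8460072   56.88921839]
[ 267   13   53   57 2387] [293.03225806  41.00670297]
[ 277  104   47   60 2478] [300.53389831 133.98184019]
[ 174  120   64   64 3308] [206.1194075  151.02902056]
[ 539  125   68   87 1705] [579.39882698 171.73313783]
[ 284  167   66   56 1097] [314.67000912 181.5515041 ]
```

View pics/w2v.png

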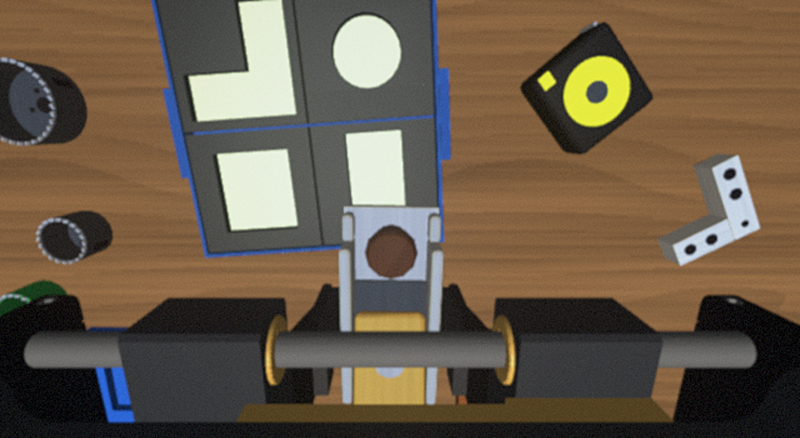

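The wrist view shows the plane held level, and the tray with L (240,60), circle (367,50), near-square (257,190) and long (377,165). The divider cross is at (308,126). I'll fit the tray pose (height included) to the cream floors in this view and the top view.

```bash
cat > fit.py <<'E'
from h import *
from scipy.optimize import minimize
D=[]
for f,box,excl in [('w2',(130,360,0,190),True),('top0',(276,372,132,222),False)]:
    im=cv2.imread(f'pics/{f}.png'); hsv=cv2.cvtColor(im,cv2.COLOR_BGR2HSV)
    g=np.clip((im[:,:,0].astype(float)-85)/(190-85),0,1)*(hsv[:,:,1]<90)
    u0,u1,v0,v1=box; U,V=np.meshgrid(np.arange(u0,u1),np.arange(v0,v1)); U=U.ravel();V=V.ravel()
    if excl: k=~((U>262)&(V>152)); U=U[k];V=V[k]
    m=mod(f); c=-m['R'].T@m['t']; d=m['R'].T@np.stack([(U-m['cx'])/m['fx'],(V-m['cy'])/m['fy'],np.ones(len(U))])
    D.append((c,d,g[V,U]))
def rect(x,y,x0,x1,y0,y1): return np.minimum(np.minimum(x-x0,x1-x),np.minimum(y-y0,y1-y))
shapes=[(1,1,lambda x,y:np.maximum(rect(x,y,-53,53,-53,-9),rect(x,y,-53,-9,-53,53))),(1,-1,lambda x,y:33.5-np.hypot(x,y)),
        (-1,1,lambda x,y:rect(x,y,-42,42,-39,39)),(-1,-1,lambda x,y:rect(x,y,-53,53,-29,29))]
def local(p,X,Y):
    t=p[2];x=(X-p[0])*1e3;y=(Y-p[1])*1e3; return np.cos(t)*x+np.sin(t)*y,-np.sin(t)*x+np.cos(t)*y
def cost(q):
    x0,y0,t,sp,dz=q[0],q[1],q[2]/10,q[3]*1e3,q[4]; e=0
    for i,(c,d,g) in enumerate(D):
        s=None
        sh=(0,0) if i==0 else (q[5],q[6])
        for z in (.015,.027):
            k=(z+dz-c[2])/d[2]; a,b=local((x0+sh[0],y0+sh[1],t),c[0]+d[0]*k,c[1]+d[1]*k)
            v=np.max([f(a-i_*sp/2,b-j*sp/2) for i_,j,f in shapes],0); s=v if s is None else np.minimum(s,v)
        e+=np.mean((1/(1+np.exp(-s/.5))-g)**2)
    return e
b=None
for dz in (-.005,0,.005):
    r=minimize(cost,[.558,.006,.5,.128,dz,0,0],method='Nelder-Mead',options=dict(maxiter=3000,xatol=1e-5,fatol=1e-8,initial_simplex=np.array([.558,.006,.5,.128,dz,0,0])+np.vstack([np.zeros(7),np.diag([.01,.01,.3,.003,.006,.004,.004])])))
    if b is None or r.fun<b.fun:b=r
    print(r.fun,r.x.round(4))
q=b.x;t=q[2]/10
for n,(i,j,_) in zip(['square','saw','tape','plane'],shapes):
    h=q[3]/2; print(n,q[0]+h*(i*np.cos(t)-j*np.sin(t)),q[1]+h*(i*np.sin(t)+j*np.cos(t)))
print('yaw',np.degrees(t))
E
python3 fit.py
```

```text
0.004449480533719881 [ 5.614e-01  1.800e-03  7.155e-01  1.283e-01  2.700e-03 -3.000e-04
  1.700e-03]
0.004449480437393389 [ 5.614e-01  1.800e-03  7.155e-01  1.283e-01  2.700e-03 -3.000e-04
  1.700e-03]
0.004449480484766727 [ 5.614e-01  1.800e-03  7.155e-01  1.283e-01  2.700e-03 -3.000e-04
  1.700e-03]
square 0.6208272050712478 0.07036765541828631
saw 0.6299968207694533 -0.05756732385534871
tape 0.4928922257976127 0.06119803972008078
plane 0.5020618414958182 -0.06673693955355424
yaw 4.099608955638815
```

>>> step_arm(moves=[{"dp": [22, -13, 40], "dr": [0, 0, -0.034], "fingers": 1}, {"dp": [0, 0, 50], "dr": [0, 0, -0.034], "fingers": 1}, {"dp": [0, 0, 50], "dr": [0, 0, 0], "fingers": 1}, {"dp": [0, 0, 50], "dr": [0, 0, 0], "fingers": 1}, {"dp": [0, 0, 25], "dr": [0, 0, 0], "fingers": 1}])

```text
time_s: 6.55
tool_pos: [0.4991, -0.0679, 0.0644]
tool_rot: [-180.0, 0.3, 3.9]
force: [0.5, -0.7, -3.1]
grip_width: 0.0419
grasp_force: 24.9
```

>>> step_arm(moves=[{"dp": [0, 0, 10], "dr": [0, 0, 0], "fingers": 1}, {"dp": [0, 0, 0], "dr": [0, 0, 0], "fingers": 1}, {"dp": [0, 0, 0], "dr": [0, 0, 0], "fingers": 1}, {"dp": [0, 0, 0], "dr": [0, 0, 0], "fingers": 1}, {"dp": [0, 0, 0], "dr": [0, 0, 0], "fingers": 1}])

```text
time_s: 7.18
tool_pos: [0.5021, -0.0665, 0.0583]
tool_rot: [180.0, -0.1, 4.1]
force: [-0.2, 0.6, -2.3]
grip_width: 0.0418
grasp_force: 24.9
```

>>> step_arm(moves=[{"dp": [0, 0, 10], "dr": [0, 0, 0], "fingers": 1}, {"dp": [0, 0, 10], "dr": [0, 0, 0], "fingers": 1}, {"dp": [0, 0, 6], "dr": [0, 0, 0], "fingers": 1}, {"dp": [0, 0, 3], "dr": [0, 0, 0], "fingers": 1}, {"dp": [0, 0, 0], "dr": [0, 0, 0], "fingers": 1}])

```text
time_s: 7.8
tool_pos: [0.5015, -0.0663, 0.0283]
tool_rot: [-180.0, 0.0, 4.1]
force: [0.4, -0.4, -2.9]
grip_width: 0.0422
grasp_force: 24.9
```

>>> step_arm(moves=[{"dp": [0, 0, 0], "dr": [0, 0, 0], "fingers": 1}, {"dp": [0, 0, 0], "dr": [0, 0, 0], "fingers": 1}, {"dp": [0, 0, 0], "dr": [0, 0, 0], "fingers": 1}, {"dp": [0, 0, 0], "dr": [0, 0, 0], "fingers": 1}, {"dp": [0, 0, 0], "dr": [0, 0, 0], "fingers": 1}])

```text
time_s: 8.43
tool_pos: [0.5016, -0.0664, 0.0285]
tool_rot: [180.0, 0.0, 4.1]
force: [0.1, -0.3, -2.4]
grip_width: 0.0417
grasp_force: 24.9
```

>>> step_arm(moves=[{"dp": [0, 0, 0], "dr": [0, 0, 0], "fingers": 0.3}, {"dp": [0, 0, 0], "dr": [0, 0, 0], "fingers": 0.3}, {"dp": [0, 0, 0], "dr": [0, 0, 0], "fingers": 0.3}, {"dp": [0, 0, -10], "dr": [0, 0, 0], "fingers": 0.3}, {"dp": [0, 0, -30], "dr": [0, 0, 0], "fingers": 0.3}])

```text
time_s: 9.05
tool_pos: [0.5004, -0.0662, 0.0683]
tool_rot: [-179.9, 0.2, 4.1]
force: [0.9, -0.2, 0.5]
grip_width: 0.0611
grasp_force: 0.0
```

>>> step_arm(moves=[{"dp": [0, 0, -50], "dr": [0, 0, 0], "fingers": 0}, {"dp": [0, 0, -50], "dr": [0, 0, 0], "fingers": 0}, {"dp": [0, 0, -50], "dr": [0, 0, 0], "fingers": 0}, {"dp": [0, 0, -20], "dr": [0, 0, 0], "fingers": 0}, {"dp": [0, 0, 0], "dr": [0, 0, 0], "fingers": 0}])

```text
time_s: 9.68
tool_pos: [0.5028, -0.0664, 0.2408]
tool_rot: [179.9, -0.2, 4.1]
force: [-0.1, 0.4, -0.6]
grip_width: 0.0867
grasp_force: 0.0
```

Run:
```python
from h import *
o=env.get_obs(); print(o['tool_pos'],o['tool_rot'],o['qpos'],o['time_s'])
snap('wrist','w3')
im=cv2.imread('pics/w3.png'); cv2.imwrite('pics/w3v.png',cv2.resize(im[:300],None,fx=1.25,fy=1.25,interpolation=cv2.INTER_CUBIC))
```

```text
[ 0.50276515 -0.06637728  0.24083936] [179.89076384  -0.23818446   4.06388856] [ 39.98109259   1.81470552 -35.95080491 100.60872401   1.16672191
  77.67328235 -82.1366683 ] 9.675
```

View pics/w3v.png

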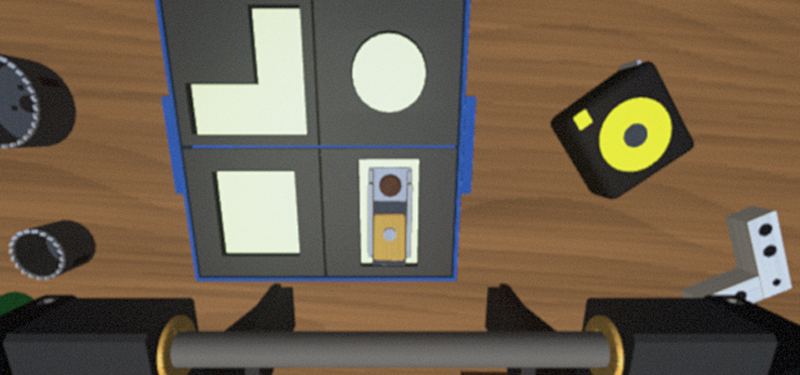

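The plane sits in the long cut-out, with its outline at (390,213) inside the cream border. Next, the square.

>>> step_arm(moves=[{"dp": [-4, 47, 0], "dr": [0, 0, 0], "fingers": 0}, {"dp": [-4, 47, 0], "dr": [0, 0, 0], "fingers": 0}, {"dp": [-4, 47, 0], "dr": [0, 0, 0], "fingers": 0}, {"dp": [-4, 48, 0], "dr": [0, 0, 0], "fingers": 0}, {"dp": [-4, 48, 0], "dr": [0, 0, 0], "fingers": 0}])

```text
time_s: 10.35
tool_pos: [0.4974, -0.3051, 0.2365]
tool_rot: [-179.9, 0.1, 4.1]
force: [0.7, 0.1, 0.6]
grip_width: 0.087
grasp_force: 0.0
```

>>> step_arm(moves=[{"dp": [-4, 48, 0], "dr": [0, 0, 0], "fingers": 0}, {"dp": [-5, 48, 0], "dr": [0, 0, 0], "fingers": 0}, {"dp": [-5, 48, 0], "dr": [0, 0, 0], "fingers": 0}, {"dp": [0, 0, 30], "dr": [0, 0, -0.15], "fingers": 0}, {"dp": [0, 0, 40], "dr": [0, 0, -0.15], "fingers": 0}])

```text
time_s: 10.98
tool_pos: [0.4942, -0.4492, 0.1663]
tool_rot: [-179.9, 0.0, 21.5]
force: [0.3, -1.0, -0.3]
grip_width: 0.0873
grasp_force: 0.0
```

>>> step_arm(moves=[{"dp": [0, 0, 40], "dr": [0, 0, -0.14], "fingers": 0}, {"dp": [0, 0, 40], "dr": [0, 0, 0], "fingers": 0}, {"dp": [0, 0, 20], "dr": [0, 0, 0], "fingers": 0}, {"dp": [0, 0, 0], "dr": [0, 0, 0], "fingers": 0}, {"dp": [0, 0, 0], "dr": [0, 0, 0], "fingers": 0}])

```text
time_s: 11.6
tool_pos: [0.4956, -0.4494, 0.0701]
tool_rot: [179.9, -0.0, 29.3]
force: [0.1, 0.4, 0.5]
grip_width: 0.0871
grasp_force: 0.0
```

>>> step_arm(moves=[{"dp": [0, -1, 25], "dr": [0, 0, 0], "fingers": 0}, {"dp": [0, 0, 20], "dr": [0, 0, 0], "fingers": 0}, {"dp": [0, 0, 11], "dr": [0, 0, 0], "fingers": 0}, {"dp": [0, 0, 0], "dr": [0, 0, 0], "fingers": 0}, {"dp": [0, 0, 0], "dr": [0, 0, 0], "fingers": 1}])

```text
time_s: 12.22
tool_pos: [0.4947, -0.4484, 0.0133]
tool_rot: [179.9, -0.0, 29.3]
force: [0.3, -0.4, 0.1]
grip_width: 0.0825
grasp_force: 0.0
```

>>> step_arm(moves=[{"dp": [0, 0, 0], "dr": [0, 0, 0], "fingers": 1}, {"dp": [0, 0, 0], "dr": [0, 0, 0], "fingers": 1}, {"dp": [0, 0, 0], "dr": [0, 0, 0], "fingers": 1}, {"dp": [0, 0, 0], "dr": [0, 0, 0], "fingers": 1}, {"dp": [0, 0, 0], "dr": [0, 0, 0], "fingers": 1}])

```text
time_s: 12.85
tool_pos: [0.4941, -0.448, 0.0126]
tool_rot: [180.0, 0.0, 29.3]
force: [0.5, 0.3, 1.2]
grip_width: 0.0352
grasp_force: 0.0
```

>>> step_arm(moves=[{"dp": [0, 0, 0], "dr": [0, 0, 0], "fingers": 1}, {"dp": [0, 0, 0], "dr": [0, 0, 0], "fingers": 1}, {"dp": [0, 0, 0], "dr": [0, 0, 0], "fingers": 1}, {"dp": [0, 0, 0], "dr": [0, 0, 0], "fingers": 1}, {"dp": [0, 0, 0], "dr": [0, 0, 0], "fingers": 1}])

```text
time_s: 13.48
tool_pos: [0.4941, -0.4478, 0.0125]
tool_rot: [-180.0, 0.0, 29.3]
force: [-0.3, 2.2, 1.3]
grip_width: 0.028
grasp_force: 25.0
```

>>> step_arm(moves=[{"dp": [0, 0, -10], "dr": [0, 0, 0], "fingers": 1}, {"dp": [0, 0, -25], "dr": [0, 0, 0], "fingers": 1}, {"dp": [0, 0, -35], "dr": [0, 0, 0.11], "fingers": 1}, {"dp": [0, 0, -40], "dr": [0, 0, 0.11], "fingers": 1}, {"dp": [0, 0, -40], "dr": [0, 0, 0.11], "fingers": 1}])

```text
time_s: 14.1
tool_pos: [0.4941, -0.4479, 0.1641]
tool_rot: [180.0, -0.0, 10.2]
force: [-0.4, 0.6, -2.4]
grip_width: 0.0277
grasp_force: 25.0
```

>>> step_arm(moves=[{"dp": [0, 0, 0], "dr": [0, 0, 0.11], "fingers": 1}, {"dp": [17, -47, 0], "dr": [0, 0, 0], "fingers": 1}, {"dp": [17, -47, 0], "dr": [0, 0, 0], "fingers": 1}, {"dp": [17, -47, 0], "dr": [0, 0, 0], "fingers": 1}, {"dp": [17, -48, 0], "dr": [0, 0, 0], "fingers": 1}])

```text
time_s: 14.72
tool_pos: [0.5489, -0.2532, 0.163]
tool_rot: [180.0, -0.0, 4.0]
force: [1.4, 0.3, -3.1]
grip_width: 0.0277
grasp_force: 25.0
```

>>> step_arm(moves=[{"dp": [17, -48, 0], "dr": [0, 0, 0], "fingers": 1}, {"dp": [17, -48, 0], "dr": [0, 0, 0], "fingers": 1}, {"dp": [17, -48, 0], "dr": [0, 0, 0], "fingers": 1}, {"dp": [17, -48, 0], "dr": [0, 0, 0], "fingers": 1}, {"dp": [18, -48, 0], "dr": [0, 0, 0], "fingers": 1}])

```text
time_s: 15.35
tool_pos: [0.6178, -0.0079, 0.1631]
tool_rot: [180.0, -0.1, 4.0]
force: [1.1, -0.8, -2.4]
grip_width: 0.0276
grasp_force: 25.0
```

>>> step_arm(moves=[{"dp": [18, -48, 0], "dr": [0, 0, 0], "fingers": 1}, {"dp": [0, 0, 20], "dr": [0, 0, 0], "fingers": 1}, {"dp": [0, 0, 20], "dr": [0, 0, 0], "fingers": 1}, {"dp": [0, 0, 0], "dr": [0, 0, 0], "fingers": 1}, {"dp": [0, 0, 0], "dr": [0, 0, 0], "fingers": 1}])

```text
time_s: 15.98
tool_pos: [0.6321, 0.0384, 0.1227]
tool_rot: [180.0, -0.0, 3.9]
force: [0.7, -0.3, -2.1]
grip_width: 0.0278
grasp_force: 25.0
```

>>> step_arm(moves=[{"dp": [0, -2, 30], "dr": [0, 0, 0], "fingers": 1}, {"dp": [0, 0, 30], "dr": [0, 0, 0], "fingers": 1}, {"dp": [0, 0, 15], "dr": [0, 0, 0], "fingers": 1}, {"dp": [0, 0, 10], "dr": [0, 0, 0], "fingers": 1}, {"dp": [0, 0, 5], "dr": [0, 0, 0], "fingers": 1}])

```text
time_s: 16.6
tool_pos: [0.6324, 0.0418, 0.0328]
tool_rot: [180.0, -0.1, 4.0]
force: [0.1, 0.0, -1.4]
grip_width: 0.0276
grasp_force: 25.0
```

>>> step_arm(moves=[{"dp": [0, 0, 4], "dr": [0, 0, 0], "fingers": 1}, {"dp": [0, 0, 0], "dr": [0, 0, 0], "fingers": 1}, {"dp": [0, 0, 0], "dr": [0, 0, 0], "fingers": 1}, {"dp": [0, 0, 0], "dr": [0, 0, 0], "fingers": 1}, {"dp": [0, 0, 0], "dr": [0, 0, 0], "fingers": 1}])

```text
time_s: 17.23
tool_pos: [0.632, 0.042, 0.0287]
tool_rot: [180.0, -0.0, 4.1]
force: [0.2, -1.0, -2.7]
grip_width: 0.0274
grasp_force: 25.0
```

>>> step_arm(moves=[{"dp": [0, 0, 0], "dr": [0, 0, 0], "fingers": 0.4}, {"dp": [0, 0, 0], "dr": [0, 0, 0], "fingers": 0.4}, {"dp": [0, 0, 0], "dr": [0, 0, 0], "fingers": 0.4}, {"dp": [0, 0, -10], "dr": [0, 0, 0], "fingers": 0.4}, {"dp": [0, 0, -30], "dr": [0, 0, 0], "fingers": 0.4}])

```text
time_s: 17.85
tool_pos: [0.6305, 0.0418, 0.0679]
tool_rot: [-180.0, 0.2, 4.1]
force: [0.1, 0.5, -0.3]
grip_width: 0.0519
grasp_force: 0.0
```

>>> step_arm(moves=[{"dp": [0, 0, -50], "dr": [0, 0, 0], "fingers": 0}, {"dp": [0, 0, -50], "dr": [0, 0, 0], "fingers": 0}, {"dp": [0, 0, -50], "dr": [0, 0, 0], "fingers": 0}, {"dp": [-30, -40, -40], "dr": [0, 0, 0], "fingers": 0}, {"dp": [-30, -40, -30], "dr": [0, 0, 0], "fingers": 0}])

```text
time_s: 18.48
tool_pos: [0.5669, 0.1176, 0.2904]
tool_rot: [-180.0, -0.2, 4.0]
force: [0.2, 1.0, 0.5]
grip_width: 0.0859
grasp_force: 0.0
```

>>> step_arm(moves=[{"dp": [-38, -48, 0], "dr": [0, 0, 0], "fingers": 0}, {"dp": [-38, -48, 0], "dr": [0, 0, 0], "fingers": 0}, {"dp": [-38, -48, 0], "dr": [0, 0, 0], "fingers": 0}, {"dp": [-38, -48, 0], "dr": [0, 0, 0], "fingers": 0}, {"dp": [0, 0, 0], "dr": [0, 0, 0], "fingers": 0}])

```text
time_s: 19.1
tool_pos: [0.3974, 0.3026, 0.289]
tool_rot: [-180.0, -0.1, 4.7]
force: [0.6, -0.5, 0.4]
grip_width: 0.0869
grasp_force: 0.0
```

Run:
```python
from h import *
o=env.get_obs(); print(o['tool_pos'],o['tool_rot'],o['qpos'],o['time_s'])
snap('wrist','w4')
im=cv2.imread('pics/w4.png'); cv2.imwrite('pics/w4v.png',cv2.resize(im[:300],None,fx=1.25,fy=1.25,interpolation=cv2.INTER_CUBIC))
```

```text
[0.39738707 0.30259261 0.28904489] [-1.79963979e+02 -1.24089385e-01  4.68579792e+00] [ 8.31801747e+00  3.66358686e-02 -4.81106293e+01  9.66415124e+01
  6.96571996e-02  8.32117999e+01 -1.25114900e+02] 19.1
```

View pics/w4v.png

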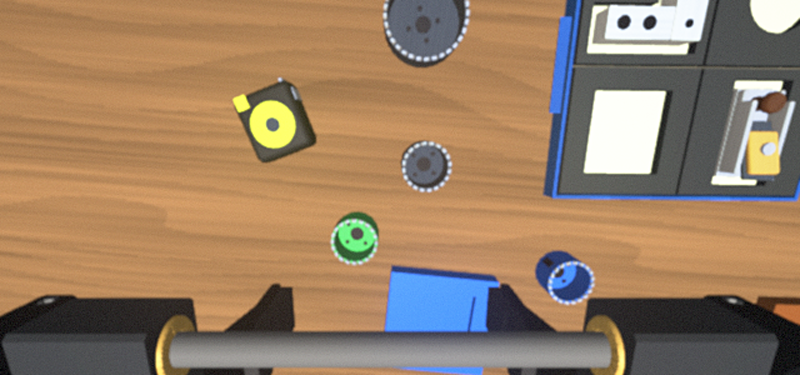

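Wrist view: small tape disc (272,124), small saw (425,166), green decoy (355,238), blue decoy (565,277), large saw (425,20). The square lies in its L cut-out at (650,25). Zooming on the tape and saw.

Run:
```python
from h import *
im=cv2.imread('pics/w4.png')
a=cv2.resize(im[56:136,180:260],(480,480),interpolation=cv2.INTER_CUBIC)
b=cv2.resize(im[106:159,313:366],(318,318),interpolation=cv2.INTER_CUBIC)
w=np.zeros((480,800,3),np.uint8); w[:,:480]=a; w[:318,482:]=b
cv2.imwrite('pics/c3.png',np.clip(w.astype(float)*1.6,0,255).astype(np.uint8))
```

```text
(no output)
```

View pics/c3.png

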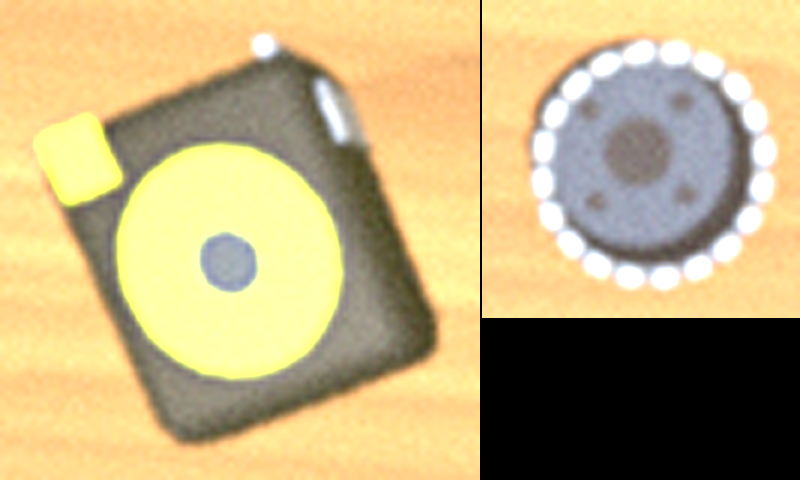

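Run:
```python
from h import *
T=lambda u,v:('w4',180+u/6-.42,56+v/6-.42); s=('w4',313+(653-482)/6-.42,106+165/6-.42)
z=.038
c=at(*T(229,262),z); ul=at(*T(39.4,149),z); bl=at(*T(176.5,445),z); br=at(*T(430,355),.01)
e=ul-bl; yaw=np.arctan2(e[1],e[0]); x=e/np.linalg.norm(e); n=np.array([x[1],-x[0],0])
print('tape disc',c,'edge len',np.linalg.norm(e),'yaw',np.degrees(yaw)); 
print('along',(c-bl)@x,'perp',(c-bl)@n,'width from bl to br(z.01)',(br-bl)@n)
print('edge-based centre',(ul+bl)/2+.031*n)
print('saw',at(*s,.0445))
print('heights',tri(T(229,262),('top0',177.1,205.8)),tri(s,('top0',231.5,216.1)))
```

```text
tape disc [0.47108286 0.42678888 0.038     ] edge len 0.06424772480507368 yaw 25.513959585014476
along 0.030109454955296006 perp 0.026908606387118783 width from bl to br(z.01) 0.05348493126830155
edge-based centre [0.47466311 0.42396415 0.038     ]
saw [0.44249252 0.26812883 0.0445    ]
heights [0.4707715  0.42729465 0.03814227] [0.44184031 0.26773745 0.03914624]
```

>>> step_arm(moves=[{"dp": [42, 38, 30], "dr": [0, 0, 0], "fingers": 0}, {"dp": [0, 0, 50], "dr": [0, 0, 0], "fingers": 0}, {"dp": [0, 0, 50], "dr": [0, 0, 0], "fingers": 0}, {"dp": [0, 0, 50], "dr": [0, 0, 0], "fingers": 0}, {"dp": [0, 0, 20], "dr": [0, 0, 0], "fingers": 0}])

```text
time_s: 19.77
tool_pos: [0.4446, 0.2607, 0.0852]
tool_rot: [179.9, 0.3, 3.9]
force: [-0.4, 0.0, 0.5]
grip_width: 0.087
grasp_force: 0.0
```

>>> step_arm(moves=[{"dp": [0, 0, 0], "dr": [0, 0, 0], "fingers": 0}, {"dp": [0, 0, 0], "dr": [0, 0, 0], "fingers": 0}, {"dp": [0, 0, 0], "dr": [0, 0, 0], "fingers": 0}, {"dp": [0, 0, 0], "dr": [0, 0, 0], "fingers": 0}, {"dp": [0, 0, 0], "dr": [0, 0, 0], "fingers": 0}])

```text
time_s: 20.4
tool_pos: [0.4456, 0.2634, 0.0888]
tool_rot: [180.0, -0.1, 4.1]
force: [-0.1, 0.6, -0.1]
grip_width: 0.087
grasp_force: 0.0
```

>>> step_arm(moves=[{"dp": [-3, -5, 20], "dr": [0, 0, 0], "fingers": 0}, {"dp": [0, 0, 25], "dr": [0, 0, 0], "fingers": 0}, {"dp": [0, 0, 20], "dr": [0, 0, 0], "fingers": 0}, {"dp": [0, 0, 6], "dr": [0, 0, 0], "fingers": 0}, {"dp": [0, 0, 0], "dr": [0, 0, 0], "fingers": 1}], squeeze=15)

```text
time_s: 21.02
tool_pos: [0.4417, 0.2683, 0.0168]
tool_rot: [-180.0, 0.1, 4.1]
force: [-0.0, 0.2, -0.1]
grip_width: 0.0822
grasp_force: 0.0
```

>>> step_arm(moves=[{"dp": [0, 0, 0], "dr": [0, 0, 0], "fingers": 1}, {"dp": [0, 0, 0], "dr": [0, 0, 0], "fingers": 1}, {"dp": [0, 0, 0], "dr": [0, 0, 0], "fingers": 1}, {"dp": [0, 0, 0], "dr": [0, 0, 0], "fingers": 1}, {"dp": [0, 0, 0], "dr": [0, 0, 0], "fingers": 1}])

```text
time_s: 21.65
tool_pos: [0.4424, 0.2683, 0.0177]
tool_rot: [-180.0, -0.0, 4.1]
force: [-1.0, 0.7, 3.1]
grip_width: 0.0506
grasp_force: 15.0
```

>>> step_arm(moves=[{"dp": [0, 0, -10], "dr": [0, 0, 0], "fingers": 1}, {"dp": [0, 0, -25], "dr": [0, 0, 0], "fingers": 1}, {"dp": [0, 0, -40], "dr": [0, 0, 0], "fingers": 1}, {"dp": [0, 0, -45], "dr": [0, 0, 0], "fingers": 1}, {"dp": [23, 48, -10], "dr": [0, 0, 0], "fingers": 1}])

```text
time_s: 22.28
tool_pos: [0.4682, 0.2271, 0.1514]
tool_rot: [-179.8, -0.3, 4.6]
force: [1.0, -1.2, -1.0]
grip_width: 0.0507
grasp_force: 15.0
```

>>> step_arm(moves=[{"dp": [23, 48, 0], "dr": [0, 0, 0], "fingers": 1}, {"dp": [23, 48, 0], "dr": [0, 0, 0], "fingers": 1}, {"dp": [23, 48, 0], "dr": [0, 0, 0], "fingers": 1}, {"dp": [24, 49, 0], "dr": [0, 0, 0], "fingers": 1}, {"dp": [24, 49, 0], "dr": [0, 0, 0], "fingers": 1}])

```text
time_s: 22.9
tool_pos: [0.6027, -0.0128, 0.1476]
tool_rot: [-180.0, 0.0, 4.1]
force: [0.9, 0.9, -1.5]
grip_width: 0.0507
grasp_force: 15.0
```

>>> step_arm(moves=[{"dp": [24, 49, 0], "dr": [0, 0, 0], "fingers": 1}, {"dp": [0, 0, 25], "dr": [0, 0, 0], "fingers": 1}, {"dp": [0, 0, 25], "dr": [0, 0, 0], "fingers": 1}, {"dp": [0, 0, 0], "dr": [0, 0, 0], "fingers": 1}, {"dp": [0, 0, 0], "dr": [0, 0, 0], "fingers": 1}])

```text
time_s: 23.52
tool_pos: [0.6301, -0.0582, 0.0984]
tool_rot: [180.0, -0.1, 4.1]
force: [-0.3, -0.2, -1.2]
grip_width: 0.0509
grasp_force: 15.0
```

>>> step_arm(moves=[{"dp": [0, 0, 25], "dr": [0, 0, 0], "fingers": 1}, {"dp": [0, 0, 20], "dr": [0, 0, 0], "fingers": 1}, {"dp": [0, 0, 10], "dr": [0, 0, 0], "fingers": 1}, {"dp": [0, 0, 6], "dr": [0, 0, 0], "fingers": 1}, {"dp": [0, 0, 4], "dr": [0, 0, 0], "fingers": 1}])

```text
time_s: 24.15
tool_pos: [0.63, -0.0584, 0.0326]
tool_rot: [180.0, -0.0, 4.1]
force: [-3.8, 0.0, 17.5]
grip_width: 0.0509
grasp_force: 15.0
```

>>> step_arm(moves=[{"dp": [0, 0, 0], "dr": [0, 0, 0], "fingers": 1}, {"dp": [0, 0, 0], "dr": [0, 0, 0], "fingers": 1}, {"dp": [0, 0, 0], "dr": [0, 0, 0], "fingers": 1}, {"dp": [0, 0, 0], "dr": [0, 0, 0], "fingers": 1}, {"dp": [0, 0, 0], "dr": [0, 0, 0], "fingers": 1}])

```text
time_s: 24.78
tool_pos: [0.63, -0.0584, 0.0327]
tool_rot: [180.0, -0.1, 4.1]
force: [0.5, 0.1, 1.6]
grip_width: 0.0511
grasp_force: 15.0
```

>>> step_arm(moves=[{"dp": [0, 0, 0], "dr": [0, 0, 0], "fingers": 0.2}, {"dp": [0, 0, 0], "dr": [0, 0, 0], "fingers": 0.2}, {"dp": [0, 0, 0], "dr": [0, 0, 0], "fingers": 0.2}, {"dp": [0, 0, -10], "dr": [0, 0, 0], "fingers": 0.2}, {"dp": [0, 0, -30], "dr": [0, 0, 0], "fingers": 0.2}])

```text
time_s: 25.4
tool_pos: [0.6282, -0.0584, 0.0716]
tool_rot: [-180.0, 0.2, 4.1]
force: [0.9, 0.4, -0.2]
grip_width: 0.0697
grasp_force: 0.0
```

>>> step_arm(moves=[{"dp": [0, 0, -50], "dr": [0, 0, 0], "fingers": 0}, {"dp": [0, 0, -50], "dr": [0, 0, 0], "fingers": 0}, {"dp": [-12, -49, -30], "dr": [0, 0, 0], "fingers": 0}, {"dp": [-12, -49, 0], "dr": [0, 0, 0], "fingers": 0}, {"dp": [-12, -49, 0], "dr": [0, 0, 0], "fingers": 0}])

```text
time_s: 26.02
tool_pos: [0.5831, 0.0872, 0.2039]
tool_rot: [180.0, -0.1, 4.0]
force: [0.3, 0.1, 0.4]
grip_width: 0.0868
grasp_force: 0.0
```

>>> step_arm(moves=[{"dp": [-12, -49, 0], "dr": [0, 0, 0], "fingers": 0}, {"dp": [-12, -49, 0], "dr": [0, 0, 0], "fingers": 0}, {"dp": [-12, -50, 0], "dr": [0, 0, 0], "fingers": 0}, {"dp": [-13, -50, 0], "dr": [0, 0, 0], "fingers": 0}, {"dp": [-13, -50, 0], "dr": [0, 0, 0], "fingers": 0}])

```text
time_s: 26.65
tool_pos: [0.5034, 0.3302, 0.2033]
tool_rot: [180.0, -0.1, 4.0]
force: [0.1, 0.3, 0.8]
grip_width: 0.0873
grasp_force: 0.0
```

>>> step_arm(moves=[{"dp": [-13, -50, 0], "dr": [0, 0, 0], "fingers": 0}, {"dp": [-13, -50, 0], "dr": [0, 0, 0], "fingers": 0}, {"dp": [0, 0, 20], "dr": [0, 0, -0.12], "fingers": 0}, {"dp": [0, 0, 40], "dr": [0, 0, -0.12], "fingers": 0}, {"dp": [0, 0, 40], "dr": [0, 0, -0.13], "fingers": 0}])

```text
time_s: 27.28
tool_pos: [0.4712, 0.4269, 0.1023]
tool_rot: [180.0, -0.1, 25.5]
force: [1.1, -0.2, 0.0]
grip_width: 0.0872
grasp_force: 0.0
```

>>> step_arm(moves=[{"dp": [0, 0, 0], "dr": [0, 0, 0], "fingers": 0}, {"dp": [0, 0, 0], "dr": [0, 0, 0], "fingers": 0}, {"dp": [0, 0, 0], "dr": [0, 0, 0], "fingers": 0}, {"dp": [0, 0, 0], "dr": [0, 0, 0], "fingers": 0}, {"dp": [0, 0, 0], "dr": [0, 0, 0], "fingers": 0}])

```text
time_s: 27.9
tool_pos: [0.4712, 0.4268, 0.1031]
tool_rot: [180.0, -0.1, 25.2]
force: [-0.5, -0.1, 0.4]
grip_width: 0.0872
grasp_force: 0.0
```

>>> step_arm(moves=[{"dp": [0, 0, 30], "dr": [0, 0, 0], "fingers": 0}, {"dp": [0, 0, 30], "dr": [0, 0, 0], "fingers": 0}, {"dp": [0, 0, 18], "dr": [0, 0, 0], "fingers": 0}, {"dp": [0, 0, 9], "dr": [0, 0, 0], "fingers": 0}, {"dp": [0, 0, 0], "dr": [0, 0, 0], "fingers": 1}], squeeze=25)

```text
time_s: 28.52
tool_pos: [0.4708, 0.4266, 0.0152]
tool_rot: [-180.0, 0.0, 25.3]
force: [-0.1, -0.7, -0.0]
grip_width: 0.0826
grasp_force: 0.0
```

>>> step_arm(moves=[{"dp": [0, 0, 0], "dr": [0, 0, 0], "fingers": 1}, {"dp": [0, 0, 0], "dr": [0, 0, 0], "fingers": 1}, {"dp": [0, 0, 0], "dr": [0, 0, 0], "fingers": 1}, {"dp": [0, 0, 0], "dr": [0, 0, 0], "fingers": 1}, {"dp": [0, 0, 0], "dr": [0, 0, 0], "fingers": 1}])

```text
time_s: 29.15
tool_pos: [0.4712, 0.4272, 0.0162]
tool_rot: [-180.0, -0.1, 25.3]
force: [0.4, 0.0, 5.1]
grip_width: 0.0618
grasp_force: 25.0
```

>>> step_arm(moves=[{"dp": [0, 0, -10], "dr": [0, 0, 0], "fingers": 1}, {"dp": [0, 0, -25], "dr": [0, 0, 0], "fingers": 1}, {"dp": [0, 0, -35], "dr": [0, 0, 0.12], "fingers": 1}, {"dp": [0, 0, -40], "dr": [0, 0, 0.12], "fingers": 1}, {"dp": [0, 0, -10], "dr": [0, 0, 0.13], "fingers": 1}])

```text
time_s: 29.78
tool_pos: [0.4716, 0.4275, 0.1382]
tool_rot: [-179.9, -0.2, 3.8]
force: [-0.1, 0.1, -3.2]
grip_width: 0.0618
grasp_force: 25.0
```

>>> step_arm(moves=[{"dp": [-1, 52, 0], "dr": [0, 0, 0], "fingers": 1}, {"dp": [-1, 52, 0], "dr": [0, 0, 0], "fingers": 1}, {"dp": [-1, 52, 0], "dr": [0, 0, 0], "fingers": 1}, {"dp": [-1, 52, 0], "dr": [0, 0, 0], "fingers": 1}, {"dp": [-1, 53, 0], "dr": [0, 0, 0], "fingers": 1}])

```text
time_s: 30.4
tool_pos: [0.4836, 0.1638, 0.135]
tool_rot: [180.0, 0.1, 4.1]
force: [0.6, -1.2, -3.5]
grip_width: 0.0617
grasp_force: 25.0
```

>>> step_arm(moves=[{"dp": [0, 53, 0], "dr": [0, 0, 0], "fingers": 1}, {"dp": [0, 53, 0], "dr": [0, 0, 0], "fingers": 1}, {"dp": [0, 0, 20], "dr": [0, 0, 0], "fingers": 1}, {"dp": [0, 0, 10], "dr": [0, 0, 0], "fingers": 1}, {"dp": [0, 0, 0], "dr": [0, 0, 0], "fingers": 1}])

```text
time_s: 31.02
tool_pos: [0.4907, 0.061, 0.1045]
tool_rot: [-180.0, 0.1, 4.2]
force: [-0.5, 1.0, -1.8]
grip_width: 0.0622
grasp_force: 25.0
```

>>> step_arm(moves=[{"dp": [0, 0, 0], "dr": [0, 0, 0], "fingers": 1}, {"dp": [0, 0, 0], "dr": [0, 0, 0], "fingers": 1}, {"dp": [0, 0, 0], "dr": [0, 0, 0], "fingers": 1}, {"dp": [0, 0, 0], "dr": [0, 0, 0], "fingers": 1}, {"dp": [0, 0, 0], "dr": [0, 0, 0], "fingers": 1}])

```text
time_s: 31.65
tool_pos: [0.4919, 0.0601, 0.1054]
tool_rot: [180.0, -0.0, 4.1]
force: [-0.7, 0.2, -2.5]
grip_width: 0.0618
grasp_force: 25.0
```

>>> step_arm(moves=[{"dp": [1, -1, 30], "dr": [0, 0, 0], "fingers": 1}, {"dp": [0, 0, 22], "dr": [0, 0, 0], "fingers": 1}, {"dp": [0, 0, 12], "dr": [0, 0, 0], "fingers": 1}, {"dp": [0, 0, 6], "dr": [0, 0, 0], "fingers": 1}, {"dp": [0, 0, 3], "dr": [0, 0, 0], "fingers": 1}])

```text
time_s: 32.28
tool_pos: [0.4932, 0.0613, 0.0326]
tool_rot: [180.0, -0.0, 4.1]
force: [-0.3, -0.5, -1.4]
grip_width: 0.062
grasp_force: 25.0
```

>>> step_arm(moves=[{"dp": [0, 0, 0], "dr": [0, 0, 0], "fingers": 1}, {"dp": [0, 0, 0], "dr": [0, 0, 0], "fingers": 1}, {"dp": [0, 0, 0], "dr": [0, 0, 0], "fingers": 1}, {"dp": [0, 0, 0], "dr": [0, 0, 0], "fingers": 1}, {"dp": [0, 0, 0], "dr": [0, 0, 0], "fingers": 1}])

```text
time_s: 32.9
tool_pos: [0.4929, 0.0611, 0.0324]
tool_rot: [180.0, -0.0, 4.1]
force: [0.8, 0.4, -1.0]
grip_width: 0.0621
grasp_force: 25.0
```

Release, rise, and look.

>>> step_arm(moves=[{"dp": [0, 0, 0], "dr": [0, 0, 0], "fingers": 0.08}, {"dp": [0, 0, 0], "dr": [0, 0, 0], "fingers": 0.08}, {"dp": [0, 0, 0], "dr": [0, 0, 0], "fingers": 0.08}, {"dp": [0, 0, -10], "dr": [0, 0, 0], "fingers": 0.08}, {"dp": [0, 0, -30], "dr": [0, 0, 0], "fingers": 0.08}])

```text
time_s: 33.52
tool_pos: [0.4915, 0.0612, 0.072]
tool_rot: [-180.0, 0.2, 4.1]
force: [1.2, -0.2, 0.5]
grip_width: 0.0797
grasp_force: 0.0
```

>>> step_arm(moves=[{"dp": [0, 0, -50], "dr": [0, 0, 0], "fingers": 0}, {"dp": [0, 0, -50], "dr": [0, 0, 0], "fingers": 0}, {"dp": [0, 20, -50], "dr": [0, 0, 0], "fingers": 0}, {"dp": [0, 30, -40], "dr": [0, 0, 0], "fingers": 0}, {"dp": [0, 0, 0], "dr": [0, 0, 0], "fingers": 0}])

```text
time_s: 34.15
tool_pos: [0.4985, 0.0089, 0.2664]
tool_rot: [179.9, -0.4, 3.8]
force: [0.0, 0.6, -0.7]
grip_width: 0.0871
grasp_force: 0.0
```

Run:
```python
from h import *
o=env.get_obs(); print(o['tool_pos'],o['time_s'])
snap('wrist','w5'); snap('side','s5')
a=cv2.imread('pics/w5.png')[:230,120:520]; b=cv2.imread('pics/s5.png')[140:260,200:400]
w=np.vstack([cv2.resize(a,None,fx=1.5,fy=1.5,interpolation=cv2.INTER_CUBIC)[:345],cv2.resize(b,(600,360)[:1]+(255,),interpolation=cv2.INTER_CUBIC)])
cv2.imwrite('pics/c5.png',w)
# inlay centre / expected tool-top centres in w5 raw and crop pixels
for n,x,y,z in [('square',.6208,.0704,.043),('saw',.63,-.0576,.0595),('tape',.4929,.0612,.053),('plane',.5021,-.0667,.015)]:
    u,v=proj('w5',[x,y,z]); print(n,(u-120)*1.5,v*1.5)
```

```text
[0.4984702  0.00885331 0.26644218] 34.15
square 215.84767205276867 91.29683275912477
saw 389.227812985431 87.20640170222146
tape 221.53052690792077 259.5661776809285
plane 370.8991554500768 249.89137799525832
```

View pics/c5.png

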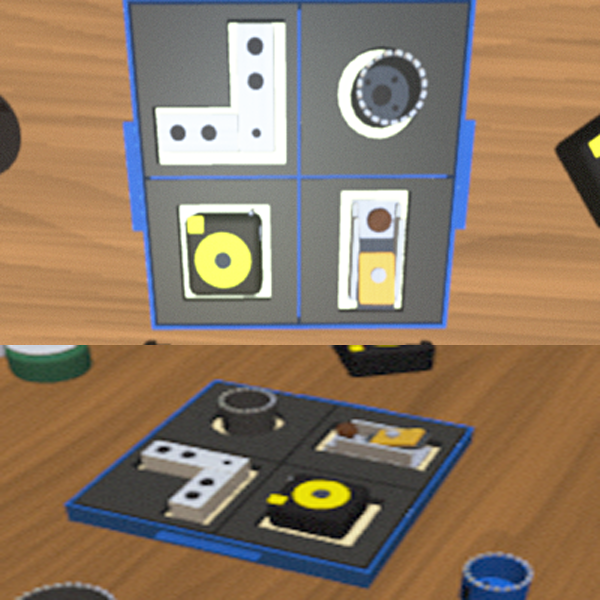

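The final views show all four tools flat in their cut-outs: saw rim at (391,87) against an expected (389,87), tape disc at (222,261) against (221,260), and the square and plane inside their cream borders. The arm is clear, so I'm handing in.

```bash
python3 -c "
from cell import env
print(env.sign_off())"
```

```text
the job is handed in; nothing more can be done
None
```

The small tape, palm plane, square and small hole saw were placed in their cut-outs and checked on camera as seated flat; the large tape and large hole saw were not touched, and the job is handed in (the sign-off returned no verdict).

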